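Dock a syrup flask in the pump's quick coupler

ROBOT

A 6-joint arm with a two-finger parallel gripper is mounted at the origin on the work surface. World frame = base frame: x ahead of the robot, y to its left, z up, the work surface at z = 0. Lengths are in mm, angles in rad, forces in N, time in s.
With the tool pointing down it reaches from about 350 to 725 mm from the base axis. Payload 6 kg.
Tool frame: the origin (TCP) lies on the mounting face of the last link; the fingertips stand 173 mm ahead of it and the grasp point (between the pads) lies 155 mm ahead of it; z points along the fingers, y is the line along which they close (so a half turn about z gives the same grasp; the last joint's range is limited). The gripper opens to 85 mm and grips with 20 to 120 N. Pads are 22 mm wide; open, the fingers measure 114 mm over their backs; the gripper's body (76 mm by 85 mm) begins 54 mm behind the grasp point. The pads swing forward as they close: fully open they stand 13 mm farther back than shut.
Start: joints at [1.486, 0.04, 0.085, 0, -1.615, -0.334], TCP at [243.972, 548.153, 404.661] pointing down, gripper open.
Joint ranges: [-2.56, 2.56], [-1.29, 2.01], [-1.08, 1.49], [-3.29, 1.98], [-2.81, -0.18], [-2.99, 2.99]. Speed limits (rad/s): [2.57, 2.57, 3.01, 3.14, 3.14, 3.14].

INTERFACE

Orientations are given as a 3x3 rotation matrix whose columns are the frame's x, y, z axes.
In Python, from plant import status, snapshot, job gives the robot as it stands.
- The arm moves only by the shell command python3 -m creep 'ROWS' [OPENING]. ROWS is JSON, a list of rows, each a list of 6 numbers: the shift along the tool's x, y, z normalised to -1 to 1, where 1 is 0.03 m, then the turn, a rotation vector about the tool's x, y, z normalised to -1 to 1, where 1 is 6 degrees. In form: [[dx, dy, dz, rx, ry, rz], ...]. A call has 1 to 12 rows; each row shifts and turns the commanded pose from where the row before left it, along the tool's axes as they then stand; what a row does not reach is not made up. A row lasts 1/10 s, in which the tool goes at most 50 mm and 8.59 degrees, less where a joint would pass 70% of its speed; a pose out of reach is approached as far as the arm can. A call with a number of a shift or a turn outside -1 to 1 is refused whole. A call with a gripper value outside its range is refused whole. OPENING is the finger opening in mm, from 0 to 85.4, set as the call begins (- or left out, the last holds). The fingers move at their own pace and stop on an object; the grip force is fixed at half the most. Time passes only in rows, so rows that do not move let the fingers close. It gives the time, the measured TCP pose, the force, the opening and the grip force at its end, in the units of the state.
- status.state(): the state, without advancing time (a new reading comes with each control period).
- snapshot(name): name is "side" or "top"; returns a dict with "color" (384x512x3 uint8, blue, green, red), "fx", "fy", "cx", "cy" (pixels), "k1" (the pictures are not rectified: a ray, as slopes to the right and down, at radius r is drawn at 1 + k1 r^2 times it, then the intrinsics apply), "rvec" (rotation vector, rad) and "tvec" (3), from world to camera coordinates, as OpenCV has them. Camera axes: x right, y down, z forward; pixel columns grow to the right and rows downward; lengths in mm; the calibration is good to about 2 mm. A picture is of the moment at which its call begins. There is no depth.
- job.job_done(): hands the job in; it is judged then, once.
The state is a dict: "time": time; "q": joint angles; "joint_velocities": joint speeds; "effort": joint torques, N m; "position": TCP position; "orientation": TCP orientation; "wrist_force": force on the tool from outside, world axes, zero at the start; "wrist_torque": the same for the moment, N m; "finger_gap": finger opening in mm; "grasp_force": force on a finger pad.
Only numpy, scipy, OpenCV 4.12 (cv2) and the standard library are available. Lean on these libraries where they do the work, as an engineer would, in place of code of your own. Each camera call takes 0.05 s, during which the arm holds its last target. There are 200 camera calls.

TASK

Connect the green-capped syrup flask to the pump: push the red sleeve of the pump's quick coupler back until it stays back by itself, then push the flask, plug end first, into the coupler's leaning mouth until it is fully home and the sleeve springs forward and locks it, and let go. Press gently, by feel, without forcing the pump, and leave the red and yellow flasks standing in their rack.

Things in the scene. Friction and masses are not known exactly. Their poses are not given: they have to be found in the camera images.
- mouth (a point): centre of the coupler's round mouth, in the plane of its flat steel lip (45 mm across), about 143 mm above the counter. z points straight out of the mouth, up and leaning 25 degrees from vertical; y is level. Funnel 36 mm wide, narrowing over 5 mm to a bore 28.4 mm in diameter. The flask is home with its collar on this lip, plug 35 mm deep
- sleeve_face (a point): centre of the front face of the red coupler sleeve that rings the mouth: a flat flange, 47 mm inside and 84 mm outside diameter, 9 mm thick, facing out along z (axes as the mouth's). Forward, it lies 8 mm behind the lip. Press it anywhere on the flange, straight back along -z
- sleeve (a joint): how far the red sleeve is pushed back, m: 0 forward, 0.014 at its stop; it takes 2 N at 0, 8 N at the stop. Pushed past 0.009 it latches and stays at about 0.0075 when let go. Then the plug meets an inner spring valve 11 mm down; pushed on with about 10 N until its collar is on the lip, the sleeve springs to 0 and jaws hold the plug. With the sleeve forward, jaws block the plug 14 mm down
- pump: fixed stainless pump, box 170 x 170 mm, 60 mm high, with the coupler on top and a low bent spout behind; origin on the counter, under the mouth, z up; the mouth leans towards its -x. The whole coupler is spring-mounted: pressed, it gives about 8 mm backwards along its axis (1.2 N per mm, to a stop) and returns, so mouth and sleeve sink under load
- green_centre (a point): centre of the green-capped, green-banded upright steel flask: on its axis, half-way up the body. z runs from plug to cap. Body 44 mm in diameter, from 42.5 mm below this point (flat collar) to 42.5 mm above it (top of cap). Brass plug 26 mm in diameter under it, tip 77.5 mm below this point, grooved. 0.25 to 0.5 kg
- green_collar (a point): centre of the green flask's flat collar face, on its axis, 42.5 mm from the flask's centre towards the plug; same axes as the flask
- red_centre (a point): centre of the red-capped, red-banded upright steel flask: on its axis, half-way up the body. z runs from plug to cap. Body 44 mm in diameter, from 42.5 mm below this point (flat collar) to 42.5 mm above it (top of cap). Brass plug 26 mm in diameter under it, tip 77.5 mm below this point, grooved. 0.25 to 0.5 kg. Leave alone
- yellow_centre (a point): centre of the yellow-capped, yellow-banded upright steel flask: on its axis, half-way up the body. z runs from plug to cap. Body 44 mm in diameter, from 42.5 mm below this point (flat collar) to 42.5 mm above it (top of cap). Brass plug 26 mm in diameter under it, tip 77.5 mm below this point, grooved. 0.25 to 0.5 kg. Leave alone
- rack: fixed wooden flask rack, 100 mm (its x) by 290 mm (its y), top face 50 mm above the counter; origin on the counter under its middle. Three holes 31 mm in diameter in a row along y, at -90, 0 and 90 mm; each flask stands plug down in a hole with its collar on the rack's top
Things that resemble listed ones, but are neither listed nor needed, are in the scene too. Leave any white look-alike of the part that bears green_centre alone.

How it is judged (in metres and radians):
On the way:
1. the sleeve stays back by itself, not touched by the fingers, before the flask is in (value of joint sleeve above 0.006 m and contact force between the fingers and pump below 0.1 N and distance between green_collar and mouth above 0.02 m), for 0.2 s.
At the end, for the whole second after the job is handed in: The red sleeve is forward (within 2 mm) with the green flask's plug home in the coupler (its collar within 4 mm of the lip's centre, axes within 0.1 rad), at rest and let go; the red and yellow flasks still stand in the rack (moved less than 20 mm) (value of joint sleeve below 0.002 m and distance between green_collar and mouth below 0.004 m and angle between the z axis of green_centre and the z axis of mouth, either way round below 0.1 rad and velocity of joint sleeve below 0.01 m/s and distance of each of red_centre, yellow_centre from where it was at the start of the episode below 0.02 m); the robot touches nothing.
It fails at once if the red or the yellow flask is knocked, lifted or moved ((distance of red_centre from where it was at the start of the episode above 0.02 m or angle between red_centre's own z axis and vertical above 0.25 rad) or (distance of yellow_centre from where it was at the start of the episode above 0.02 m or angle between yellow_centre's own z axis and vertical above 0.25 rad)).
It fails at once if the pump and its coupler are forced: more than 80 N on them (contact force between pump and anything else above 80 N).
It also fails if it takes over 58 s, if anything falls off the work surface, if the arm or the gripper's body presses on something with over 40 N, if the wrist force passes 120 N, or if a joint passes its speed limit or range.

## Working session

There is one attempt and no reset: what is moved stays moved. The work goes in short steps, Python scripts to look and compute and a shell command to move; the robot and the scene stay as the last step left them, time stands still between calls to the robot, and variables do not carry over. Pictures are saved under pics/ and viewed, at most 10 in all, crops included, and the job is handed in when it is done.

```bash
ls; mkdir -p pics; python3 - <<'E'
from plant import status, snapshot
import cv2, numpy as np
s=status.state(); print({k:np.round(v,3).tolist() for k,v in s.items()})
for n in("side","top"):
    d=snapshot(n); cv2.imwrite(f"pics/{n}0.png",d["color"]); print(n,{k:np.round(v,4).tolist() for k,v in d.items() if k!="color"})
E
```

```text
pics
{'time': 0.0, 'q': [1.486, 0.041, 0.084, -0.0, -1.616, -0.334], 'joint_velocities': [-0.0, 0.001, 0.001, 0.002, -0.0, -0.001], 'effort': [-0.001, -36.822, 34.742, 6.933, -0.005, 0.0], 'position': [243.893, 548.162, 403.675], 'orientation': [[0.914, -0.407, -0.001], [-0.407, -0.914, -0.002], [0.0, 0.002, -1.0]], 'wrist_force': [0.032, -0.489, -0.129], 'wrist_torque': [0.008, 0.011, -0.005], 'grasp_force': 0.0, 'finger_gap': 84.929}
side {'fx': 407.1737, 'fy': 407.1737, 'cx': 257.1649, 'cy': 190.3671, 'k1': 0.0365, 'rvec': [2.3434, -0.0894, 0.0514], 'tvec': [-493.9936, 92.3496, 873.9178]}
top {'fx': 493.5016, 'fy': 493.5016, 'cx': 251.0157, 'cy': 194.3795, 'k1': -0.0284, 'rvec': [2.1482, -2.2064, 0.0817], 'tvec': [23.0101, 474.6793, 1258.5457]}
```

View pics/side0.png

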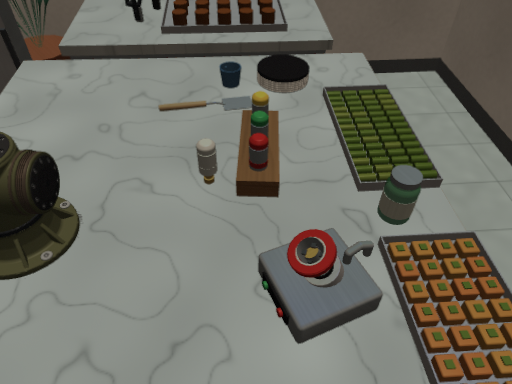

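View pics/top0.png

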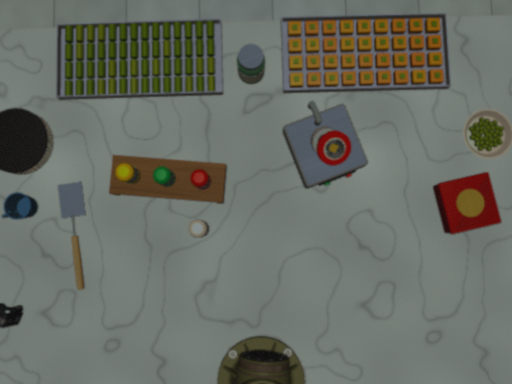

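```bash
cat > h.py <<'E'
import cv2, numpy as np
from scipy.optimize import minimize, least_squares
from plant import status, snapshot
def proj(d,P): return cv2.projectPoints(np.asarray(P,float).reshape(-1,3),d["rvec"],d["tvec"],np.array([[d["fx"],0,d["cx"]],[0,d["fy"],d["cy"]],[0,0,1.]]),np.array([d["k1"],0,0,0.]))[0][:,0]
def toz(d,uv,z):
    return least_squares(lambda p:(proj(d,[p[0],p[1],z])[0]-uv),[500,0]).x
def mouthR(yaw,lean=np.radians(25)):
    # pump x = (cos yaw, sin yaw); mouth z leans to -x
    px=np.array([np.cos(yaw),np.sin(yaw),0]); z=-np.sin(lean)*px+np.cos(lean)*np.array([0,0,1.])
    y=np.cross([0,0,1.],px); return np.c_[np.cross(y,z),y,z]
t=np.linspace(0,2*np.pi,60,endpoint=False); C=np.c_[np.cos(t),np.sin(t),0*t]
def redmask(im):
    h=cv2.cvtColor(im,cv2.COLOR_BGR2HSV); return (((h[...,0]<8)|(h[...,0]>172))&(h[...,1]>150)&(h[...,2]>60)).astype(np.uint8)
E
python3 - <<'E'
from h import *
D={n:snapshot(n) for n in("side","top")}
box={"side":(280,220,70,70),"top":(308,122,52,52)}
def contour(n):
    x,y,w,h=box[n]; m=np.zeros((384,512),np.uint8); m[y:y+h,x:x+w]=redmask(D[n]["color"])[y:y+h,x:x+w]
    k,lab,st,_=cv2.connectedComponentsWithStats(m); i=1+np.argmax(st[1:,4]); 
    c=max(cv2.findContours((lab==i).astype(np.uint8),0,1)[0],key=len); return cv2.convexHull(c)[:,0].astype(float)
H={n:contour(n) for n in D}
def model(d,p):
    R=mouthR(p[3]); f=np.array(p[:3]); pts=np.r_[f+42*C@R.T, f+(42*C-[0,0,9])@R.T]
    return cv2.convexHull(proj(d,pts).astype(np.float32))
def res(p):
    r=[]
    for n in D:
        m=model(D[n],p); r+= [cv2.pointPolygonTest(m,tuple(map(float,q)),True)-.3 for q in H[n]]
    return r
for y0 in(0,.4,.8):
    s=least_squares(res,[600,-150,135.7,y0],x_scale=[10,10,10,.2],diff_step=1e-4,loss="soft_l1"); print("sleeve",s.x.round(3),s.cost,len(s.fun))
f=s.x; R=mouthR(f[3]); print("mouth",(f[:3]+8*R[:,2]).round(1),R.round(3).tolist())
# rough items
for nm,uv in dict(y=(124,171),g=(163,175),r=(200,178)).items(): print(nm,toz(D["top"],uv,135).round(1))
tiles=[]
x,y,w,h=105,150,128,60; a=cv2.resize(D["top"]["color"][y:y+h,x:x+w],None,fx=5,fy=5,interpolation=2)
x,y,w,h=225,85,64,115; b=cv2.resize(D["side"]["color"][y:y+h,x:x+w],None,fx=2.6,fy=2.6*300/(2.6*115),interpolation=2)[:300]
out=np.zeros((600,800,3),np.uint8); out[:300,:640]=a; out[300:600,:b.shape[1]]=b
for n,x0 in(("side",200),("top",500)):
    x,y,w,h=box[n]; c=cv2.resize(D[n]["color"][y:y+h,x:x+w],(290,290),interpolation=2); k=290/w
    cv2.polylines(c,[((model(D[n],f)[:,0]-[x,y]+.5)*k).astype(int)],1,(255,255,0),1); out[305:595,x0:x0+290]=c
cv2.imwrite("pics/c1.png",out)
E
```

```text
sleeve [ 5.68915e+02 -1.89176e+02  1.34344e+02  2.14000e-01] 9.985302730819228 51
sleeve [ 5.68914e+02 -1.89180e+02  1.34346e+02  2.15000e-01] 9.98525041877006 51
sleeve [ 5.68915e+02 -1.89183e+02  1.34346e+02  2.16000e-01] 9.985440518172451 51
mouth [ 565.6 -189.9  141.6] [[0.885, -0.214, -0.413], [0.194, 0.977, -0.09], [0.423, 0.0, 0.906]]
y [529.5 309.5]
g [517.4 216.8]
r [507.8 129.3]
```

View pics/c1.png

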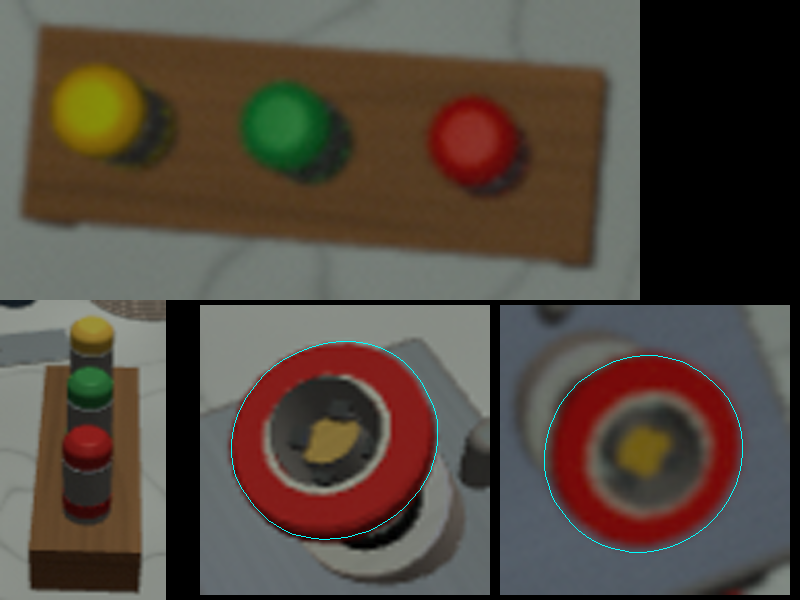

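```bash
cat > m.py <<'E'
from h import *
D={n:snapshot(n) for n in("side","top")}
def rect(d,corners,z,w,l):
    P=np.array([toz(d,c,z) for c in corners]); 
    L=np.array([[-w,-l],[-w,l],[w,l],[w,-l]])/2
    def best(L):
        def f(p):
            c,s=np.cos(p[2]),np.sin(p[2]); return ((L@np.array([[c,s],[-s,c]])+p[:2])-P).ravel()
        return min((least_squares(f,[*P.mean(0),a]) for a in(0,1.57,3.14,-1.57)),key=lambda s:s.cost)
    s=best(L); s2=best(L[::-1]); s=min(s,s2,key=lambda q:q.cost); return s.x.round(3),s.fun.round(1)
print("box top",rect(D["top"],[(284,125),(345,104),(367,159),(306,186)],60,170,170))
print("box side",rect(D["side"],[(258,268),(336,231),(381,296),(302,335)],0.5*0+60,170,170))
print("rack top",rect(D["top"],[(113,155),(226,164),(223.4,203),(109.4,193)],50,100,290))
print("rack side",rect(D["side"],[(243,110.5),(278.5,110.5),(278.8,183.5),(238,183.5)],50,100,290))
box={"side":(280,220,70,70),"top":(308,122,52,52)}
for n in D:
    x,y,w,h=box[n]; m=np.zeros((384,512),np.uint8); m[y:y+h,x:x+w]=redmask(D[n]["color"])[y:y+h,x:x+w]
    k,lab,st,_=cv2.connectedComponentsWithStats(m); i=1+np.argmax(st[1:,4])
    Hh=cv2.convexHull(max(cv2.findContours((lab==i).astype(np.uint8),0,1)[0],key=len))[:,0].astype(float)
    for yaw in(.3,.37,.44):
        R=mouthR(yaw)
        def res(p):
            f=np.array([*p,135.7]); m=cv2.convexHull(proj(D[n],np.r_[f+42*C@R.T,f+(42*C-[0,0,9])@R.T]).astype(np.float32))
            return [cv2.pointPolygonTest(m,tuple(map(float,q)),True)-.4 for q in Hh]
        s=least_squares(res,[569,-189],diff_step=1e-3,x_scale=10); print(n,yaw,s.x.round(1),round(s.cost,2),len(Hh))
h=cv2.cvtColor(D["top"]["color"],cv2.COLOR_BGR2HSV)
for nm,(u,v,lo,hi) in dict(y=(124,171,20,35),g=(163,175,50,80),r=(200,178,172,180)).items():
    m=np.zeros((384,512),np.uint8); b=(slice(v-14,v+15),slice(u-14,u+15)); hh=h[b]
    m[b]=((hh[...,0]>=lo)&(hh[...,0]<=hi)|((nm=="r")&(hh[...,0]<6)))&(hh[...,1]>150)
    k,lab,st,c=cv2.connectedComponentsWithStats(m); i=1+np.argmax(st[1:,4]); print(nm,c[i],st[i],toz(D["top"],c[i],128).round(1))
E
python3 m.py
```

```text
box top (array([ 596.174, -181.537,    3.477]), array([ 2.4,  4.9,  8.3,  1.4, -9.5, -5.3, -1.3, -1. ]))
box side (array([ 590.166, -198.595,   -1.183]), array([ -3.8,  14.4,  -8. ,   2.4,  11. ,  -6.2,   0.8, -10.6]))
rack top (array([518.326, 220.349,   3.032]), array([ 0.8, -0.9,  0.5, -0.9,  0.1,  1.2, -1.4,  0.5]))
rack side (array([518.846, 214.632,  -1.658]), array([-106.4,  -87.5,   84.2, -106.2,  109.6,   87.5,  -87.4,  106.2]))
side 0.3 [ 568.  -190.4] 4.07 28
side 0.37 [ 568.1 -190.6] 6.08 28
side 0.44 [ 568.2 -190.8] 8.91 28
top 0.3 [ 570.6 -190.2] 2.98 24
top 0.37 [ 570.7 -190.3] 2.52 24
top 0.44 [ 570.7 -190.4] 2.06 24
y [124.2739726  171.66780822] [115 163  20  20 292] [528.8 310.6]
g [161.72368421 174.92105263] [154 167  17  17 228] [518.5 221.1]
r [199.29554656 177.90283401] [191 169  18  19 247] [508.9 131.7]
```

```bash
cat >> h.py <<'E'
from scipy.spatial.transform import Rotation as Ro
def plan(P,R):
    s=status.state(); p=np.array(s["position"]); R0=np.array(s["orientation"]); R=np.asarray(R)
    rv=Ro.from_matrix(R0.T@R).as_rotvec(); d=np.asarray(P)-p
    print("t",round(s["time"],2),"rot/6deg",(np.degrees(rv)/6).round(2),"shift/30 tool-now",(R0.T@d/30).round(3),"after-rot",(R.T@d/30).round(3),"F",np.round(s["wrist_force"],1),"gap",round(s["finger_gap"],1))
YAW=.35; SF=np.array([569.4,-190.4,135.7])
def press(): 
    M=mouthR(YAW); return M, np.c_[-M[:,1],-M[:,0],-M[:,2]]
E
python3 - <<'E'
from h import *
D={n:snapshot(n) for n in("side","top")}
G={}
for n,d in D.items():
    g=cv2.GaussianBlur(d["color"],(0,0),1.2).astype(np.float32); G[n]=sum(np.hypot(cv2.Sobel(g[...,i],5,1,0),cv2.Sobel(g[...,i],5,0,1)) for i in range(3)); G[n]=np.minimum(G[n],np.percentile(G[n],97))
u=np.linspace(-.95,.95,60); o=np.ones(60)
E=np.r_[np.c_[u,o],np.c_[u,-o],np.c_[o,u],np.c_[-o,u]]*85
def sc(p,ns):
    c,s=np.cos(p[2]),np.sin(p[2]); W=E@np.array([[c,s],[-s,c]])+p[:2]; W=np.c_[W,60+0*W[:,0]]; t=0
    for n in ns:
        q=proj(D[n],W).astype(np.float32); t+=cv2.remap(G[n],q[:,:1],q[:,1:],1).mean()
    return -t
for ns in(["top"],["side"],["top","side"]):
    b=min(((sc((x,y,a),ns),x,y,a) for x in range(575,616,3) for y in range(-205,-165,3) for a in np.arange(.2,.5,.03)))
    s=minimize(sc,b[1:],args=(ns,),method="Nelder-Mead",options=dict(initial_simplex=[b[1:],(b[1]+2,*b[2:]),(b[1],b[2]+2,b[3]),(*b[1:3],b[3]+.03)])); print(ns,s.x.round(3),s.fun)
x=s.x; dx=SF[:2]-x[:2]; print("offset dir yaw check", np.arctan2(-dx[1],-dx[0]))
M,R=press(); plan(SF+(173+45)*M[:,2],R)
E
```

```text
['top'] [ 5.92694e+02 -1.77084e+02  3.38000e-01] -213.87350463867188
['side'] [ 5.80966e+02 -2.05825e+02  3.66000e-01] -283.2789001464844
['top', 'side'] [ 5.90269e+02 -1.84147e+02  3.45000e-01] -439.6172790527344
offset dir yaw check 0.2911111693456815
t 0.4 rot/6deg [3.94 1.67 7.53] shift/30 tool-now [17.714 20.214  2.382] after-rot [26.846  2.202  1.593] F [-0.1 -0.4  0.3] gap 85.4
```

```bash
python3 -m creep '[[0.88,1,0,0,0,0],[0.88,1,0,0,0,0],[0.88,1,0,0,0,0],[0.88,1,0,0,0,0],[0.88,1,0,0,0,0],[0.88,1,0,0,0,0],[0.88,1,0,0,0,0],[0.88,1,0,0,0,0],[0.88,1,0,0,0,0],[0.88,1,0,0,0,0]]' 55
python3 -m creep '[[0.88,1,0,0,0,0],[0.88,1,0,0,0,0],[0.88,1,0,0,0,0],[0.88,1,0,0,0,0],[0.88,1,0,0,0,0],[0.88,1,0,0,0,0],[0.88,1,0,0,0,0],[0.88,1,0,0,0,0],[0.88,1,0,0,0,0],[0.88,1,0,0,0,0]]'
python3 -m creep '[[0,0,0,0.49,0.21,0.94],[0,0,0,0.49,0.21,0.94],[0,0,0,0.49,0.21,0.94],[0,0,0,0.49,0.21,0.94],[0,0,0,0.49,0.21,0.94],[0,0,0,0.49,0.21,0.94],[0,0,0,0.49,0.21,0.94],[0,0,0,0.49,0.21,0.94],[0,0,0,0,0,0]]'
python3 -c "
from h import *
M,R=press(); plan(SF+(173+45)*M[:,2],R)"
```

```text
time: 1.4
position: [363.1, 165.0, 405.1]
orientation: [[0.914, -0.406, 0.001], [-0.406, -0.914, 0.001], [0.0, -0.001, -1.0]]
wrist_force: [0.9, 0.1, 0.2]
finger_gap: 54.8
grasp_force: 0.0
time: 2.4
position: [482.4, -216.6, 404.9]
orientation: [[0.913, -0.407, 0.001], [-0.407, -0.913, -0.0], [0.001, -0.0, -1.0]]
wrist_force: [0.6, 0.9, 0.6]
finger_gap: 55.3
grasp_force: 0.0
time: 3.3
position: [481.8, -214.8, 405.1]
orientation: [[0.343, -0.851, 0.398], [-0.939, -0.312, 0.143], [0.002, -0.423, -0.906]]
wrist_force: [-0.4, 0.6, 0.9]
finger_gap: 54.7
grasp_force: 0.0
t 3.3 rot/6deg [-0.   -0.02  0.01] shift/30 tool-now [0.233 1.057 2.149] after-rot [0.238 1.057 2.149] F [-0.4  0.6  0.9] gap 54.7
```

```bash
python3 -m creep '[[0.06,0.26,0.55,0,0,0],[0.06,0.27,0.55,0,0,0],[0.06,0.27,0.55,0,0,0],[0.06,0.26,0.5,0,0,0],[0,0,0.5,0,0,0],[0,0,0.3,0,0,0],[0,0,0,0,0,0]]'
python3 - <<'E'
from h import *
M,R=press(); plan(SF+(173+20)*M[:,2],R)
s=status.state(); p=np.array(s["position"]); R0=np.array(s["orientation"])
out=np.zeros((400,800,3),np.uint8)
for i,n in enumerate(("side","top")):
    d=snapshot(n); c=proj(d,[SF+20*M[:,2]])[0]; x,y=(c-[40,40]).astype(int)
    im=cv2.resize(d["color"][y:y+80,x:x+80],(400,400),interpolation=2)
    for r,col,f in((42,(255,255,0),SF),(22.5,(255,0,255),SF+8*M[:,2])):
        cv2.polylines(im,[((proj(d,f+r*C@M.T)-[x,y]+.5)*5).astype(int)],1,col,1)
    for yy in(-27.5,27.5,-42,42): cv2.polylines(im,[((proj(d,[p+R0@[v,yy,170] for v in(-11,11)])-[x,y]+.5)*5).astype(int)],0,(0,255,0),1)
    out[:,i*400:i*400+400]=im
cv2.imwrite("pics/p1.png",out)
E
```

```text
time: 4.0
position: [493.2, -218.4, 309.6]
orientation: [[0.345, -0.852, 0.394], [-0.939, -0.313, 0.144], [0.001, -0.419, -0.908]]
wrist_force: [0.2, -1.3, -0.2]
finger_gap: 54.8
grasp_force: 0.0
t 4.0 rot/6deg [0.04 0.   0.02] shift/30 tool-now [-0.005 -0.004 -0.037] after-rot [-0.005 -0.004 -0.037] F [ 0.2 -1.3 -0.2] gap 54.8
```

View pics/p1.png

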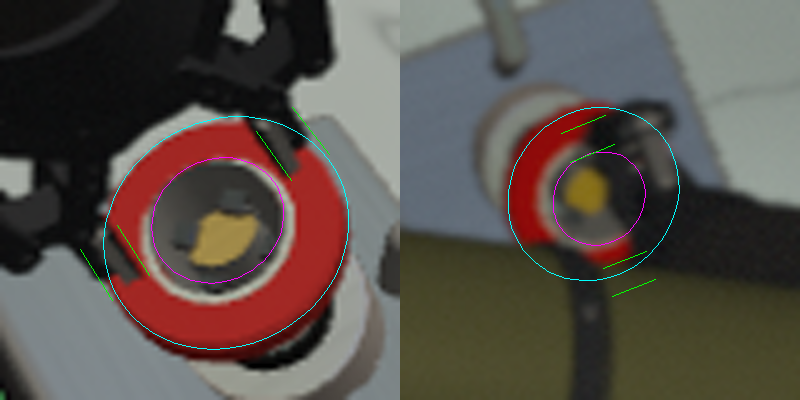

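```bash
python3 - <<'E'
from h import *
d=snapshot("top"); cv2.imwrite("pics/p2.png",cv2.resize(d["color"][90:290,240:440],(600,600),interpolation=2))
E
```

```text
(no output)
```

View pics/p2.png

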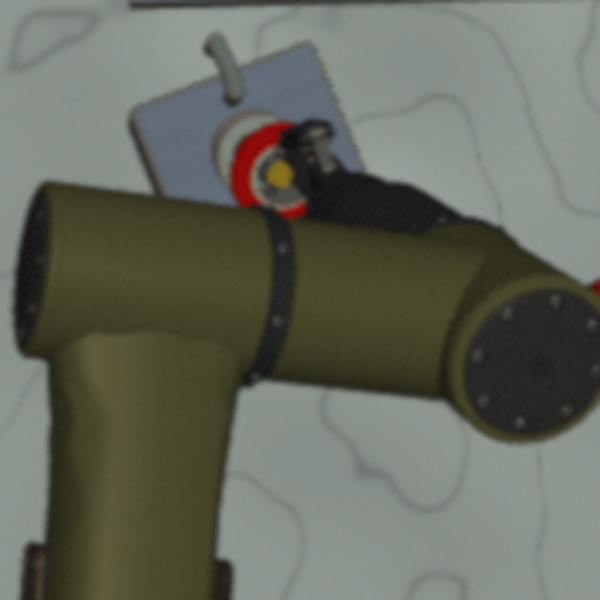

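```bash
python3 -m creep '[[0,0,0.25,0,0,0],[0,0,0.25,0,0,0],[0,0,0,0,0,0]]' | egrep 'pos|force'
for i in 1; do python3 -m creep '[[0,0,0.1,0,0,0],[0,0,0,0,0,0]]' | egrep 'pos|force'; python3 -m creep '[[0,0,0.1,0,0,0],[0,0,0,0,0,0]]' | egrep 'pos|force'; python3 -m creep '[[0,0,0.1,0,0,0],[0,0,0,0,0,0]]' | egrep 'pos|force'; python3 -m creep '[[0,0,0.1,0,0,0],[0,0,0,0,0,0]]' | egrep 'pos|force'; done
```

```text
position: [498.8, -216.3, 295.9]
wrist_force: [0.2, -0.1, -0.6]
grasp_force: 0.0
position: [500.0, -216.1, 294.4]
wrist_force: [0.1, 0.2, -0.0]
grasp_force: 0.0
position: [501.1, -215.7, 291.7]
wrist_force: [-0.3, -0.7, -0.3]
grasp_force: 0.0
position: [502.4, -215.3, 289.2]
wrist_force: [-0.8, 0.4, 0.1]
grasp_force: 0.5
position: [503.6, -214.9, 286.8]
wrist_force: [-2.4, -1.0, 2.6]
grasp_force: 1.5
```

```bash
for i in 1; do python3 -m creep '[[0,0,0.1,0,0,0],[0,0,0.1,0,0,0],[0,0,0,0,0,0]]' | egrep 'pos|force'; python3 -m creep '[[0,0,0.1,0,0,0],[0,0,0,0,0,0]]' | egrep 'pos|force'; python3 -m creep '[[0,0,0.1,0,0,0],[0,0,0,0,0,0]]' | egrep 'pos|force';  python3 -m creep '[[0,0,0.1,0,0,0],[0,0,0,0,0,0],[0,0,0,0,0,0]]' | egrep 'pos|force'; done
```

```text
position: [506.1, -214.0, 281.1]
wrist_force: [-0.1, -0.6, 3.4]
grasp_force: 1.6
position: [507.3, -213.7, 278.6]
wrist_force: [-1.8, -0.9, 4.8]
grasp_force: 2.5
position: [508.4, -213.3, 276.0]
wrist_force: [-2.7, -0.6, 6.1]
grasp_force: 3.0
position: [509.5, -212.9, 273.6]
wrist_force: [-3.3, -0.7, 6.5]
grasp_force: 3.4
```

```bash
python3 -m creep '[[0,0,0.09,0,0,0],[0,0,0,0,0,0],[0,0,0,0,0,0]]' | egrep 'pos|force'; python3 -m creep '[[0,0,-0.3,0,0,0],[0,0,-1,0,0,0],[0,0,-1,0,0,0],[0,0,-1,0,0,0],[0,0,-1,0,0,0],[0,0,0,0,0,0]]' 85| egrep 'time|pos|force'
python3 - <<'E'
from h import *
M,R=press(); F0=SF
out=np.zeros((400,400,3),np.uint8)
d=snapshot("side"); c=proj(d,[SF])[0]; x,y=(c-[40,40]).astype(int)
im=cv2.resize(d["color"][y:y+80,x:x+80],(400,400),interpolation=2)
cv2.imwrite("pics/p3.png",im)
E
```

```text
position: [510.5, -212.5, 271.4]
wrist_force: [-2.9, -0.4, 6.5]
grasp_force: 3.8
time: 7.15
position: [458.6, -231.4, 392.3]
wrist_force: [0.3, 0.8, 0.8]
grasp_force: 0.0
```

View pics/p3.png

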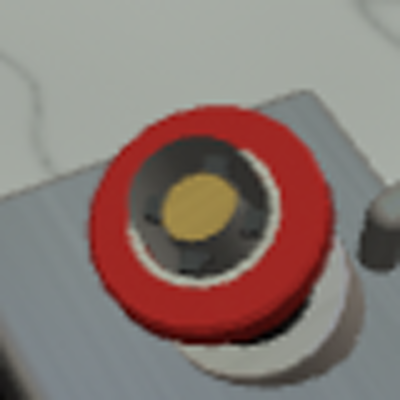

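```bash
python3 - <<'E'
from h import *
R=np.array([[-.111,-.994,0],[-.994,.111,0],[0,0,-1.]]); plan([518.5,221,392],R)
E
```

```text
t 7.2 rot/6deg [-4.11  0.93  4.35] shift/30 tool-now [-13.467  -6.428   2.868] after-rot [-15.195  -0.298  -0.081] F [ 0.4  0.1 -1.3] gap 84.7
```

```bash
python3 -m creep '[[0,0,0,-0.685,0.155,0.725],[0,0,0,-0.685,0.155,0.725],[0,0,0,-0.685,0.155,0.725],[0,0,0,-0.685,0.155,0.725],[0,0,0,-0.685,0.155,0.725],[0,0,0,-0.685,0.155,0.725],[-1,0,0,0,0,0],[-1,0,0,0,0,0],[-1,0,0,0,0,0],[-1,0,0,0,0,0],[-1,0,0,0,0,0]]' | grep pos
python3 -m creep '[[-1,0,0,0,0,0],[-1,0,0,0,0,0],[-1,0,0,0,0,0],[-1,0,0,0,0,0],[-1,0,0,0,0,0],[-1,0,0,0,0,0],[-1,0,0,0,0,0],[-1,0,0,0,0,0],[-1,0,0,0,0,0],[-1,0,0,0,0,0],[0,0,0,0,0,0]]' 
python3 - <<'E'
from h import *
R=np.array([[-.111,-.994,0],[-.994,.111,0],[0,0,-1.]]); plan([518.5,221,262],R)
E
```

```text
position: [476.0, -80.2, 385.8]
time: 9.4
position: [509.1, 219.6, 384.7]
orientation: [[-0.108, -0.994, -0.007], [-0.994, 0.108, -0.001], [0.002, 0.007, -1.0]]
wrist_force: [-0.1, -0.9, 0.6]
finger_gap: 85.1
grasp_force: 0.0
t 9.4 rot/6deg [ 0.07 -0.02  0.03] shift/30 tool-now [-0.089 -0.336  4.087] after-rot [-0.082 -0.307  4.089] F [-0.1 -0.9  0.6] gap 85.1
```

```bash
python3 -m creep '[[-0.08,-0.31,0.2,0.07,0,0],[0,0,0.8,0,0,0],[0,0,0.8,0,0,0],[0,0,0.8,0,0,0],[0,0,0.8,0,0,0],[0,0,0.67,0,0,0],[0,0,0,0,0,0]]'
python3 - <<'E'
from h import *
out=np.zeros((400,800,3),np.uint8)
for i,(n,c) in enumerate((("side",(260,130)),("top",(163,178)))):
    d=snapshot(n); x,y=c[0]-50,c[1]-50
    im=cv2.resize(d["color"][y:y+100,x:x+100],(400,400),interpolation=2); out[:,i*400:i*400+400]=im
cv2.imwrite("pics/p4.png",out)
E
```

```text
time: 10.1
position: [518.7, 216.4, 261.0]
orientation: [[-0.112, -0.994, -0.002], [-0.994, 0.112, -0.004], [0.004, 0.001, -1.0]]
wrist_force: [-0.2, -0.5, -0.8]
finger_gap: 84.9
grasp_force: 0.0
```

View pics/p4.png

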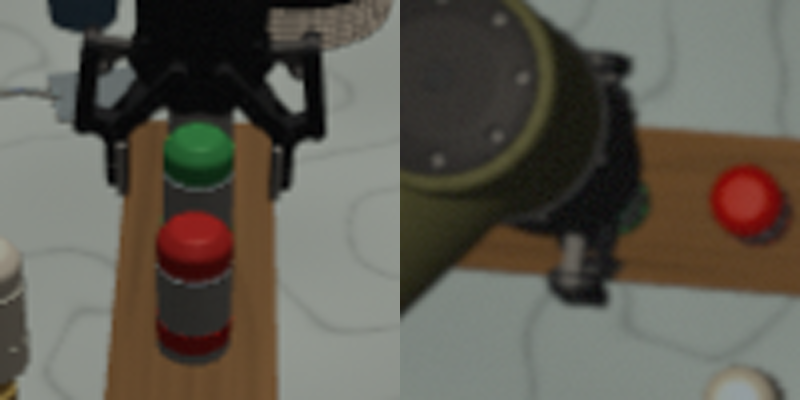

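```bash
python3 - <<'E'
from h import *
d=snapshot("side")
def bb(p,zl,r=22):
    q=proj(d,np.r_[np.c_[C[:,:2]*r+p,0*t+zl],np.c_[C[:,:2]*r+p,0*t+131],np.c_[C[:,:2]*r*.8+p,0*t+135]]); return np.r_[q.min(0),q.max(0)]
o=np.array([249,132.7,268.3,170.5])-.5*0
s=least_squares(lambda p:bb(p,50)-o,[509,131]); print("red",s.x,s.fun)
o=np.array([250.8,110.7,268.6])
s=least_squares(lambda p:bb(p,100)[:3]-o,[518,221]); print("green",s.x,s.fun)
print(proj(d,[[518.7,216.4,120],[518.5,221,120]]))
E
```

```text
red [508.14811274 130.47329166] [-0.21716393 -1.10709845  0.21877225  1.0144471 ]
green [517.60775201 214.0897727 ] [-0.3603558  -0.020881    0.36045751]
[[260.0040074  119.57546505]
 [259.75820793 118.48007823]]
```

```bash
python3 -m creep '[[-0.12,0,0,0,0,0],[0,0,0,0,0,0]]'; python3 -m creep '[[0,0,0,0,0,0],[0,0,0,0,0,0],[0,0,0,0,0,0],[0,0,0,0,0,0],[0,0,0,0,0,0],[0,0,0,0,0,0],[0,0,0,0,0,0],[0,0,0,0,0,0]]' 30
```

```text
time: 10.45
position: [519.9, 221.7, 266.8]
orientation: [[-0.111, -0.994, 0.006], [-0.994, 0.111, 0.001], [-0.002, -0.006, -1.0]]
wrist_force: [0.1, -0.3, -0.1]
finger_gap: 85.3
grasp_force: 0.0
time: 11.25
position: [519.6, 221.4, 266.0]
orientation: [[-0.111, -0.994, 0.004], [-0.994, 0.111, 0.0], [-0.001, -0.004, -1.0]]
wrist_force: [-4.4, 0.9, 4.4]
finger_gap: 42.6
grasp_force: 61.0
```

```bash
python3 -m creep '[[0,0,-0.3,0,0,0],[0,0,-0.6,0,0,0],[0,0,-0.8,0,0,0],[0,0,-0.8,0,0,0],[0,0,-0.8,0,0,0],[0,0,-0.8,0,0,0],[0,0,-0.8,0,0,0],[0,0,-0.4,0,0,0],[0,0,0,0,0,0],[0,0,0,0,0,0]]'
python3 - <<'E'
from h import *
M,R=press(); MO=SF+8*M[:,2]; plan(MO+(216+35+40)*M[:,2],R)
d=snapshot("side"); cv2.imwrite("pics/p5.png",cv2.resize(d["color"][20:200,160:360],(800,720))[:600])
E
```

```text
time: 12.25
position: [519.0, 221.5, 423.0]
orientation: [[-0.111, -0.994, 0.002], [-0.994, 0.111, -0.001], [0.0, -0.003, -1.0]]
wrist_force: [-0.2, -0.5, -4.8]
finger_gap: 42.3
grasp_force: 61.2
t 12.25 rot/6deg [ 4.07 -0.97 -4.33] shift/30 tool-now [15.333  0.583  0.548] after-rot [13.474  6.884 -2.609] F [-0.2 -0.5 -4.8] gap 42.3
```

View pics/p5.png

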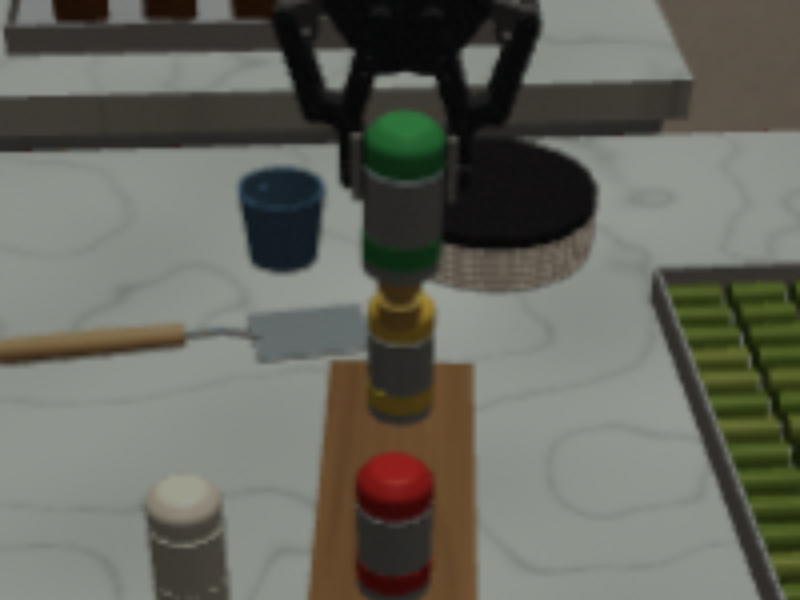

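```bash
python3 -m creep '[[1,0.04,0,0,0,0],[1,0.04,0,0,0,0],[1,0.04,0,0,0,0],[1,0.04,0,0,0,0],[1,0.04,0,0,0,0],[1,0.04,0,0,0,0],[1,0.04,0,0,0,0],[1,0.04,0,0,0,0],[1,0.04,0,0,0,0],[1,0.04,0,0,0,0]]' | grep pos
python3 -m creep '[[1,0.04,0,0,0,0],[1,0.04,0,0,0,0],[1,0.04,0,0,0,0],[1,0.04,0,0,0,0],[0.9,0.04,0,0,0,0],[0.4,0,0,0,0,0],[0,0,0,0.5,-0.12,-0.54],[0,0,0,0.5,-0.12,-0.54],[0,0,0,0.5,-0.12,-0.54],[0,0,0,0.5,-0.12,-0.54]]' | grep pos
python3 -m creep '[[0,0,0,0.5,-0.12,-0.54],[0,0,0,0.5,-0.12,-0.54],[0,0,0,0.5,-0.12,-0.54],[0,0,0,0.5,-0.12,-0.54],[0,0,0,0,0,0],[0,0,0,0,0,0]]'
python3 - <<'E'
from h import *
M,R=press(); MO=SF+8*M[:,2]; plan(MO+(216+35+40)*M[:,2],R)
E
```

```text
position: [473.4, -76.6, 422.9]
position: [450.4, -232.5, 423.0]
time: 14.9
position: [450.1, -232.8, 423.6]
orientation: [[0.34, -0.856, 0.39], [-0.94, -0.309, 0.143], [-0.002, -0.416, -0.91]]
wrist_force: [-0.4, 0.4, -2.6]
finger_gap: 42.5
grasp_force: 61.6
t 14.9 rot/6deg [ 0.07  0.01 -0.03] shift/30 tool-now [0.038 0.226 0.515] after-rot [0.037 0.231 0.514] F [-0.4  0.4 -2.6] gap 42.5
```

```bash
python3 -m creep '[[0.02,0.12,0.4,0.07,0,-0.03],[0.02,0.11,0.4,0,0,0],[0,0,0.4,0,0,0],[0,0,0,0,0,0],[0,0,0,0,0,0]]'
cat > look.py <<'E'
from h import *
import sys
M,R=press(); MO=SF+8*M[:,2]; plan(MO+(216+35)*M[:,2],R)
s=status.state(); p=np.array(s["position"]); R0=np.array(s["orientation"])
out=np.zeros((600,800,3),np.uint8)
for i,n in enumerate(("side","top")):
    d=snapshot(n); c=proj(d,[MO+30*M[:,2]])[0]; x,y=(c-[40,60]).astype(int)
    im=cv2.resize(d["color"][y:y+120,x:x+80],(400,600),interpolation=2)
    L=lambda P,col:cv2.polylines(im,[((proj(d,P)-[x,y]+.5)*5).astype(int)],0,col,1)
    L(MO+22.5*C@M.T,(255,0,255)); L(MO+18*C@M.T,(255,255,0))
    for z,r in((251,13),(216,22),(216,13)): L(p+(r*C+[0,0,z])@R0.T,(0,255,0))
    out[:,i*400:i*400+400]=im
cv2.imwrite(sys.argv[1],out)
E
python3 look.py pics/p6.png
```

```text
time: 15.4
position: [459.2, -230.8, 388.1]
orientation: [[0.345, -0.85, 0.397], [-0.939, -0.312, 0.146], [0.0, -0.423, -0.906]]
wrist_force: [0.1, -0.9, -2.7]
finger_gap: 43.0
grasp_force: 61.5
t 15.4 rot/6deg [-0.01  0.01  0.02] shift/30 tool-now [-0.005  0.012  0.646] after-rot [-0.005  0.011  0.646] F [ 0.1 -0.9 -2.7] gap 43.0
```

View pics/p6.png

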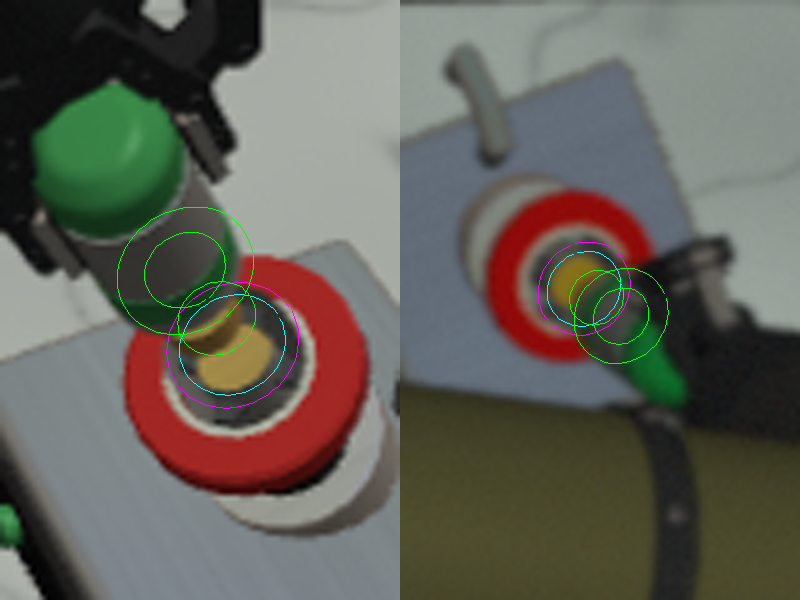

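```bash
python3 - <<'E'
from h import *
M,R=press(); MO=SF+8*M[:,2]; d=snapshot("side"); x,y=(proj(d,[SF])[0]-[40,40]).astype(int)
f=lambda P:((proj(d,P)-[x,y]+.5)*5)
for nm,z,r in(("lip",0,22.5),("funnel",0,18),("bore5",-5,14.2),("valve",-11,13),("sleeve front in",-15.5,23.5),("sleeve front out",-15.5,42)):
    q=f(MO+(r*C+[0,0,z])@M.T); print(nm,q.min(0).round(),q.max(0).round(),q.mean(0).round(1))
im=cv2.imread("pics/p3.png"); h=cv2.cvtColor(im,cv2.COLOR_BGR2HSV)
for nm,m in (("gold",(h[...,0]>12)&(h[...,0]<32)&(h[...,1]>90)),("red",redmask(im)>0),("notred-hole",None)):
    if m is None:
        r=redmask(im); c,hi=cv2.findContours(r,cv2.RETR_CCOMP,1); k=[c[i] for i in range(len(c)) if hi[0][i][3]>=0]; c=max(k,key=cv2.contourArea)
    else: c=max(cv2.findContours(m.astype(np.uint8),0,1)[0],key=cv2.contourArea)
    print(nm,cv2.boundingRect(c),np.round(cv2.fitEllipse(c),1) if 0 else cv2.fitEllipse(c))
print("mm per crop px:", [(f([MO+e])-f([MO]))[0].round(2) for e in (np.eye(3)*10)], (f([MO+10*M[:,2]])-f([MO])))
E
```

```text
lip [132. 133.] [264. 258.] [197.4 194.8]
funnel [145. 145.] [250. 245.] [197.3 194.6]
bore5 [160. 162.] [243. 240.] [201.4 200.8]
valve [169. 173.] [244. 244.] [206.3 208.3]
sleeve front in [143. 150.] [279. 279.] [210.2 214.2]
sleeve front out [ 91. 102.] [334. 333.] [211.2 215.5]
gold (160, 172, 78, 70) ((198.21070861816406, 206.66912841796875), (63.976741790771484, 79.3231430053711), 56.982505798339844)
red (90, 107, 242, 237) ((210.92343139648438, 225.17401123046875), (231.22512817382812, 243.8347625732422), 56.74970626831055)
notred-hole (124, 135, 159, 156) ((201.87303161621094, 212.31565856933594), (152.28639221191406, 159.9133758544922), 65.30071258544922)
mm per crop px: [array([29.91, -1.72]), array([ -5.2 , -23.93]), array([  3.05, -18.84])] [[ -8.48285155 -12.85690062]]
```

```bash
python3 -m creep '[[0,0,0.3,0,0,0],[0,0,0.3,0,0,0],[0,0,0,0,0,0]]' | egrep 'pos|force'
for i in 1; do python3 -m creep '[[0,0,0.1,0,0,0],[0,0,0,0,0,0],[0,0,0,0,0,0]]' | egrep 'pos|force'; python3 -m creep '[[0,0,0.1,0,0,0],[0,0,0,0,0,0],[0,0,0,0,0,0]]' | egrep 'pos|force'; python3 -m creep '[[0,0,0.1,0,0,0],[0,0,0,0,0,0],[0,0,0,0,0,0]]' | egrep 'pos|force'; done; python3 -c "
from h import *
M,R=press(); MO=SF+8*M[:,2]; plan(MO+(216+35)*M[:,2],R)"
```

```text
position: [466.4, -227.8, 370.1]
wrist_force: [0.7, 0.5, -3.5]
grasp_force: 61.5
position: [467.4, -227.8, 369.9]
wrist_force: [-0.0, -0.6, -1.9]
grasp_force: 61.5
position: [468.6, -227.4, 367.0]
wrist_force: [0.2, -0.7, -3.2]
grasp_force: 61.5
position: [469.8, -226.9, 364.2]
wrist_force: [-0.3, 0.8, -3.2]
grasp_force: 61.5
t 16.75 rot/6deg [-0.02  0.    0.02] shift/30 tool-now [-0.005  0.014 -0.236] after-rot [-0.005  0.015 -0.236] F [-0.3  0.8 -3.2] gap 42.6
```

```bash
for i in 1; do python3 -m creep '[[0,0,0.1,0,0,0],[0,0,0,0,0,0],[0,0,0,0,0,0]]' | egrep 'pos|force'; python3 -m creep '[[0,0,0.1,0,0,0],[0,0,0,0,0,0],[0,0,0,0,0,0]]' | egrep 'pos|force'; python3 -m creep '[[0,0,0.1,0,0,0],[0,0,0,0,0,0],[0,0,0,0,0,0]]' | egrep 'pos|force'; done; python3 -c "
from h import *
M,R=press(); MO=SF+8*M[:,2]; plan(MO+(216+35)*M[:,2],R); print(R.T@np.array(status.state()['wrist_force']), status.state()['wrist_torque'])"
```

```text
position: [471.0, -226.5, 361.5]
wrist_force: [-1.1, -0.0, -2.7]
grasp_force: 61.5
position: [472.2, -226.2, 359.4]
wrist_force: [-0.9, 0.4, -0.7]
grasp_force: 61.8
position: [473.3, -225.8, 356.8]
wrist_force: [-2.2, -1.1, 3.2]
grasp_force: 62.4
t 17.65 rot/6deg [-0.02 -0.    0.02] shift/30 tool-now [-0.009  0.021 -0.512] after-rot [-0.009  0.023 -0.512] F [-2.2 -1.1  3.2] gap 42.8
[ 0.25193619  0.90293836 -3.92436822] [-0.50392267  1.80388018  0.07793169]
```

```bash
cat > f.py <<'E'
from h import *
M,R=press(); MO=SF+8*M[:,2]; s=status.state(); p=np.array(s["position"]); R0=np.array(s["orientation"])
print("t",s["time"],"past plane",(M.T@(MO+251*M[:,2]-p)).round(1),"Ftool",(R0.T@np.array(s["wrist_force"])).round(1),"T",np.round(s["wrist_torque"],2),"gap",round(s["finger_gap"],1))
E
S='[[0,0,0.1,0,0,0],[0,0,0.05,0,0,0],[0,0,0,0,0,0]]'
python3 -m creep '[[0,0,0.1,0,0,0],[0,0,0,0,0,0],[0,0,0,0,0,0]]' >/dev/null; python3 f.py
python3 -m creep '[[0,0,0.1,0,0,0],[0,0,0,0,0,0],[0,0,0,0,0,0]]' >/dev/null; python3 f.py
python3 -m creep '[[0,0,0.1,0,0,0],[0,0,0,0,0,0],[0,0,0,0,0,0]]' >/dev/null; python3 f.py
```

```text
t 17.95 past plane [-0.7  0.3 18.3] Ftool [-0.4  3.  -7.4] T [-0.52  1.99  0.11] gap 43.1
t 18.25 past plane [-0.7  0.3 21.6] Ftool [-0.5  1.9 -5.6] T [-0.52  1.73  0.08] gap 43.0
t 18.55 past plane [-0.8  0.3 24.5] Ftool [ 0.5  0.6 -6. ] T [-0.61  1.28 -0.06] gap 43.0
```

```bash
for i in 1; do
python3 -m creep '[[0,0,0.1,0,0,0],[0,0,0.1,0,0,0],[0,0,0,0,0,0]]' >/dev/null; python3 f.py
python3 -m creep '[[0,0,0.1,0,0,0],[0,0,0,0,0,0],[0,0,0,0,0,0]]' >/dev/null; python3 f.py
python3 -m creep '[[0,0,0.1,0,0,0],[0,0,0,0,0,0],[0,0,0,0,0,0]]' >/dev/null; python3 f.py
python3 -m creep '[[0,0,0.1,0,0,0],[0,0,0,0,0,0],[0,0,0,0,0,0]]' >/dev/null; python3 f.py; done
```

```text
t 18.85 past plane [-1.   0.3 30.5] Ftool [ 0.1  0.9 -6.8] T [-0.61  1.16 -0.1 ] gap 42.9
t 19.15 past plane [-1.   0.3 33.4] Ftool [ 0.1  1.  -6.5] T [-0.7   1.18 -0.09] gap 43.0
t 19.45 past plane [-1.   0.3 36.4] Ftool [ 0.6  0.9 -6. ] T [-0.61  1.27 -0.06] gap 43.1
t 19.75 past plane [-1.   0.3 39.4] Ftool [ 0.4  0.5 -6. ] T [-0.6   1.23 -0.02] gap 43.0
```

```bash
for i in 1; do
python3 -m creep '[[0,0,0.07,0,0,0],[0,0,0,0,0,0],[0,0,0,0,0,0]]' >/dev/null; python3 f.py
python3 -m creep '[[0,0,0.05,0,0,0],[0,0,0,0,0,0],[0,0,0,0,0,0]]' >/dev/null; python3 f.py
python3 -m creep '[[0,0,0.05,0,0,0],[0,0,0,0,0,0],[0,0,0,0,0,0]]' >/dev/null; python3 f.py; done
```

```text
t 20.05 past plane [-0.9  0.3 41.7] Ftool [ 0.5 -0.1 -5.9] T [-0.61  0.9  -0.15] gap 43.0
t 20.35 past plane [-1.   0.3 42.6] Ftool [ 0.4  0.8 -8.4] T [-0.51  1.3  -0.03] gap 42.6
t 20.65 past plane [-1.   0.4 42.8] Ftool [ -2.8   3.8 -16. ] T [-0.04  2.52  0.48] gap 42.9
```

```bash
python3 - <<'E'
from h import *
d=snapshot("side"); cv2.imwrite("pics/p7.png",cv2.resize(d["color"][200:320,255:395],(700,600),interpolation=2))
E
python3 f.py
```

```text
t 20.7 past plane [-1.1  0.4 42.7] Ftool [ -3.8   3.5 -15.9] T [-0.01  2.53  0.43] gap 43.0
```

View pics/p7.png

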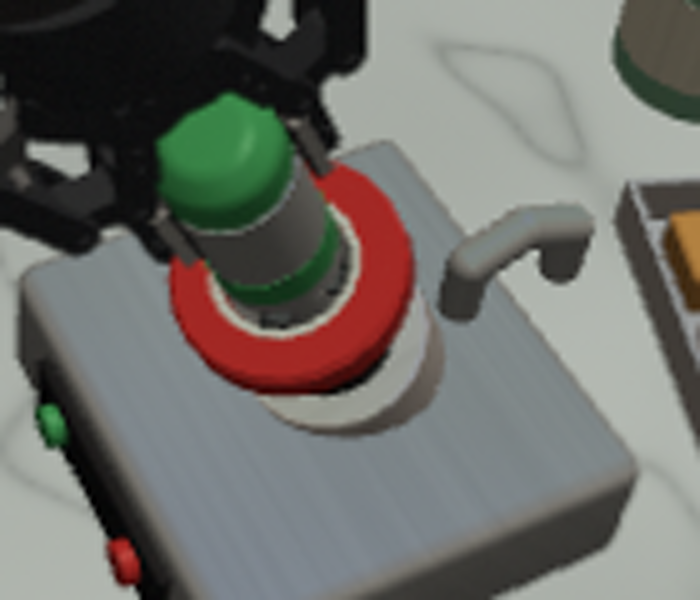

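```bash
cat > s.py <<'E'
from h import *
im0=cv2.imread("pics/side0.png"); im=snapshot("side")["color"]
for i in (im0,im):
    m=redmask(i); m[:220]=0; m[285:]=0; m[:,:280]=0; m[:,350:]=0
    ys,xs=np.where(m); print("red: x",xs.min(),xs.max(),"y max",ys.max(), "col bottoms",[int(np.where(m[:,c])[0].max()) for c in range(296,336,6)],"row right",[int(np.where(m[r])[0].max()) for r in range(240,272,6)])
E
python3 s.py
python3 -m creep '[[0,0,-0.1,0,0,0],[0,0,-0.1,0,0,0],[0,0,0,0,0,0],[0,0,0,0,0,0]]'>/dev/null; python3 f.py; python3 s.py
python3 -m creep '[[0,0,-0.07,0,0,0],[0,0,0,0,0,0],[0,0,0,0,0,0]]'>/dev/null; python3 f.py; python3 s.py
```

```text
red: x 287 335 y max 275 col bottoms [271, 274, 275, 274, 272, 268, 265] row right [332, 335, 335, 334, 332, 327]
red: x 289 336 y max 278 col bottoms [272, 276, 278, 278, 277, 274, 268] row right [332, 335, 336, 336, 334, 331]
t 21.15 past plane [-0.9  0.1 39.2] Ftool [ 0.6 -1.7 -2.2] T [-0.62  0.08 -0.29] gap 42.8
red: x 287 335 y max 275 col bottoms [271, 274, 275, 274, 272, 268, 265] row right [332, 335, 335, 334, 332, 327]
red: x 288 336 y max 277 col bottoms [272, 275, 277, 277, 276, 273, 267] row right [332, 335, 336, 335, 333, 329]
t 21.5 past plane [-0.7  0.1 37.2] Ftool [ 2.1 -3.1 -1.5] T [-0.42 -0.32 -0.3 ] gap 43.0
red: x 287 335 y max 275 col bottoms [271, 274, 275, 274, 272, 268, 265] row right [332, 335, 335, 334, 332, 327]
red: x 288 336 y max 277 col bottoms [272, 275, 277, 277, 275, 272, 266] row right [332, 335, 336, 335, 333, 329]
```

```bash
python3 -m creep '[[0,0,-0.07,0,0,0],[0,0,-0.03,0,0,0],[0,0,0,0,0,0],[0,0,0,0,0,0]]'>/dev/null; python3 f.py; python3 s.py
python3 -m creep '[[0,0,0,0,0,0],[0,0,0,0,0,0],[0,0,0,0,0,0],[0,0,0,0,0,0],[0,0,0,0,0,0],[0,0,0,0,0,0]]' 85 >/dev/null; python3 f.py
python3 -m creep '[[0,0,-0.4,0,0,0],[0,0,-0.8,0,0,0],[0,0,-1,0,0,0],[0,0,-1,0,0,0],[0,0,-1,0,0,0],[0,0,-1,0,0,0],[0,0,0,0,0,0],[0,0,0,0,0,0],[0,0,0,0,0,0]]'; python3 f.py; python3 s.py
```

```text
t 21.95 past plane [-0.6  0.1 34.3] Ftool [ 3.2 -3.7  1.6] T [-0.37 -0.84 -0.36] gap 42.9
red: x 287 335 y max 275 col bottoms [271, 274, 275, 274, 272, 268, 265] row right [332, 335, 335, 334, 332, 327]
red: x 288 335 y max 276 col bottoms [271, 275, 276, 276, 274, 271, 265] row right [332, 335, 335, 334, 332, 328]
t 22.6 past plane [-0.5  0.2 33.9] Ftool [ 0.1 -0.1  0.4] T [-0.38  1.09  0.02] gap 84.8
time: 23.5
position: [418.4, -245.6, 480.5]
orientation: [[0.345, -0.85, 0.398], [-0.939, -0.312, 0.147], [-0.001, -0.424, -0.906]]
wrist_force: [0.3, -0.3, -0.3]
finger_gap: 85.0
grasp_force: 0.0
t 23.5 past plane [ 1.000e-01  1.000e-01 -1.214e+02] Ftool [ 0.4 -0.   0.4] T [-0.39  1.16 -0.02] gap 85.0
red: x 287 335 y max 275 col bottoms [271, 274, 275, 274, 272, 268, 265] row right [332, 335, 335, 334, 332, 327]
red: x 288 336 y max 277 col bottoms [271, 274, 276, 276, 275, 272, 266] row right [332, 335, 336, 335, 333, 328]
```

```bash
python3 - <<'E'
from h import *
d=snapshot("side"); M,R=press(); x,y=(proj(d,[SF])[0]-[40,40]).astype(int)
up=lambda i:cv2.resize(i[y:y+80,x:x+80],(400,400),interpolation=2)
def low(im):  # lower/right boundary of red
    c=max(cv2.findContours(redmask(im),0,1)[0],key=cv2.contourArea)[:,0].astype(float); c=cv2.convexHull(c.astype(np.float32))[:,0]
    return c[(c-[210,220])@[.55,.83]>40]
def fit(im):
    c=low(im)
    def res(p):
        f=SF-p[0]*M[:,2]; q=cv2.convexHull(((proj(d,np.r_[f+42*C@M.T,f+(42*C-[0,0,9])@M.T])-[x,y]+.5)*5).astype(np.float32))
        return [cv2.pointPolygonTest(q,tuple(map(float,k)),True) for k in c]
    return least_squares(res,[3.],diff_step=1e-2).x
cv2.imwrite("pics/now.png",up(d["color"]))
for n,im in(("start",up(cv2.imread("pics/side0.png"))),("latched",cv2.imread("pics/p3.png")),("now",up(d["color"]))): print(n,fit(im))
# flask collar/caps
E
```

```text
start [0.]
latched [5.31097389]
now [0.]
```

```bash
python3 - <<'E'
from h import *
d=snapshot("side"); M,R=press(); x,y=(proj(d,[SF])[0]-[40,40]).astype(int)
up=lambda i:cv2.resize(i[y:y+80,x:x+80],(400,400),interpolation=2)
for n,im in(("start",up(cv2.imread("pics/side0.png"))),("latched",cv2.imread("pics/p3.png")),("now",cv2.imread("pics/now.png"))):
    c=cv2.convexHull(max(cv2.findContours(redmask(im),0,1)[0],key=cv2.contourArea))[:,0].astype(float); c=c[(c-[210,220])@[.55,.83]>40]
    def cost(a):
        f=SF-a*M[:,2]; q=cv2.convexHull(((proj(d,np.r_[f+42*C@M.T,f+(42*C-[0,0,9])@M.T])-[x,y]+.5)*5).astype(np.float32))
        return sum(cv2.pointPolygonTest(q,tuple(map(float,k)),True)**2 for k in c)
    g=np.arange(-8,14,.25); print(n,len(c),g[np.argmin([cost(a) for a in g])])
E
```

```text
start 18 -5.75
latched 22 5.25
now 21 -0.25
```

```bash
python3 -c "
from plant import job; print(job.job_done())"
```

```text
the job is handed in; nothing more can be done
None
```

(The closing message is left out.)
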